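File the flat notebook upright in the blue rack

ROBOT

A 6-joint arm with a two-finger parallel gripper is mounted at the origin on the work surface. World frame = base frame: x ahead of the robot, y to its left, z up, the work surface at z = 0. Lengths are in m, angles in rad, forces in N, time in s.
With the tool pointing down it reaches from about 0.325 to 0.9 m from the base axis. Payload 6.1 kg.
Tool frame: the origin (TCP) lies at the very end of the fingers, on their centre line; the grasp point (between the pads) lies grip_depth behind it (grip_depth is the distance from the TCP to the grasp point, in m); y points along the fingers, x is the direction in which the jaws open and shut, and the axes are right-handed (so a half turn about y gives the same grasp; the last joint's range is limited). The gripper opens to 87 mm and grips with 3 to 60 N. Pads are 19 mm wide; open, the fingers measure 117 mm over their backs; the gripper's body (75 mm by 190 mm) begins 51 mm behind the grasp point.
Start: joints at [-1.269, 0.22, 1.526, -0, 1.395, -0.126], TCP at [0.259, -0.569, 0.223] pointing down, gripper open.
Joint ranges: [-2.98, 2.98], [-0.91, 2.08], [0.09, 2.57], [-1.24, 4.39], [0.2, 2.65], [-2.68, 2.68]. Speed limits (rad/s): [2.57, 2.57, 3.01, 3.14, 3.14, 3.14].

INTERFACE

Orientations are given as a unit quaternion [w, x, y, z].
In Python, from bench import * gives the robot as it stands.
- The arm moves only by the tool jog_arm, never from a script. Its argument "increments" is a list of rows, each a list of 7 numbers: the closure, from 0 (fully open) to 1 (shut), then the shift along the tool's x, y, z in m, then the turn, a rotation vector about the tool's x, y, z in degrees. In form: [[hand, dx, dy, dz, wx, wy, wz], ...]. A call has 1 to 12 rows; each row shifts and turns the pose as measured when the row begins, along the tool's axes as they then stand; what a row does not reach is not made up. A row lasts 1/10 s, in which the tool goes at most 50 mm and 8.59 degrees, less where a joint would pass 70% of its speed; a pose out of reach is approached as far as the arm can. A call with a gripper value outside its range is refused whole. The fingers move at their own pace and stop on an object; the grip force is fixed at half the most. Time passes only in rows, so rows that do not move let the fingers close. It gives the time, the measured TCP pose, the force and the opening at its end, in the units of the state.
- observe(): the state, without advancing time (a new reading comes with each control period).
- camera(name): name is "scene" or "top" or "wrist"; returns a dict with "color" (384x512x3 uint8, red, green, blue), "depth" (384x512 float32, m along the optical axis (not along the pixel's ray), 0 where there is no reading), "fx", "fy", "cx", "cy" (pixels), "position" and "orientation" of the camera in the world; the wrist camera has in their place "tool_from_camera" (4x4, takes a point from camera to tool coordinates, whose origin is the TCP and whose axes are the tool frame's). Camera axes: x right, y up, looking along -z (the intrinsics and any distortion apply to the point x, -y, -z); pixel columns grow to the right and rows downward; lengths in m; the calibration is good to about 2 mm. A picture is of the moment at which its call begins: read the wrist's pose just before it.
- job_done(): hands the job in, once; it reports no verdict.
The state is a dict: "time_s": time; "joint_pos": joint angles; "qd": joint speeds; "joint_torque": joint torques, N m; "position": TCP position; "tool_rot": TCP orientation; "contact_force": force on the tool from outside, world axes, zero at the start; "torque": the same for the moment, N m; "width": opening from 0.0 (shut) to 1.0 (fully open).
Only numpy, scipy, OpenCV 4.12 (cv2) and the standard library are available. Lean on these libraries where they do the work, as an engineer would, in place of code of your own. Each camera call takes 0.05 s, during which the arm holds its last target.

TASK

The red notebook lies flat on the white riser, too wide to grip and too close to the back ledge to get behind. Slide it over the riser's top towards its open front edge, on the robot's right, until it sticks out three to six centimetres past that edge; then pinch the part that sticks out, lift the notebook off and set it down standing upright in either slot of the blue rack. Do not drop it or let it fall to the desk, leave the other loose things where they are, and finish with it let go and at rest.

Things in the scene. Friction and masses are not known exactly. Their poses are not given: they have to be found in the camera images.
- riser: On the desk (top at height 0): white riser shelf with dark side panels, fixed to the desk; 200 mm deep (its x), 320 mm wide (its y). The top board is 15 mm thick, its top surface is 110 mm above the desk. Origin on the desk under its centre; its x points from its open front edge (x = -100 mm; it faces the robot's right) to the back. Along the back edge stands a dark ledge, 12 mm thick (x = 88 to 100 mm) and 25 mm high. Under the board it is empty between the side panels.
- riser_front (a point): Middle of the riser's front edge, on the top surface. Axes as the riser's.
- notebook: Red hardback notebook, rigid, 148 mm (its x) by 105 mm (its y) by 10 mm thick (its z), 100 to 200 g, balanced at its middle. Origin at the centre of its underside. It starts flat, 4 to 12 mm in front of the back ledge, x to the back like the riser's. Friction on the riser is 0.3 to 0.4, under a fingertip 0.5 to 0.7: pressed with 5 N or more it drags along.
- notebook_mid (a point): Centre of the notebook (half-way through its thickness). Axes as the notebook's.
- notebook_front (a point): Middle of the notebook's front end (the end away from the ledge at the start), half-way through its thickness: 74 mm from the centre along its -x. Past 74 mm of overhang it tips off. Axes as the notebook's.
- rack_floor (a point): Centre of the floor of the blue rack (fixed, empty), 6 mm above the desk. The rack's base is 84 mm (its x) by 120 mm (its y); three upright walls, 4 mm thick and 110 mm long (along y), stand at x = -36, 0 and 36 mm, tops 84 mm above this floor: two slots 32 mm wide, centred at x = -18 and +18 mm, open at the top and at both y ends. Axes are the rack's.
- grey_rack: Grey rack of the same size and shape, full of files 130 mm tall, fixed; origin under its centre, on the desk. The blue and grey racks swap places between starts.
- notes: Loose yellow block of sticky notes on the riser, 76 x 76 x 25 mm, origin under its centre. Leave alone.
- usb_stick: Loose white USB stick on the riser, 54 x 18 x 9 mm, origin under its middle. Leave alone.
- mouse: Loose black computer mouse, 105 x 62 x 33 mm, origin under its centre. Leave alone.
- mug: Loose white mug, 80 mm across, 95 mm high, origin under its centre. Leave alone.
- stapler: Loose red and black stapler, 140 x 36 x 45 mm, origin under its centre. Leave alone.
Mind the look-alikes: they are no part of the job. Of the things that look like the notebook, the larger one is meant.

How it is judged:
On the way, in this order (a step that is already met when the one before it is completed fails the run):
1. the notebook lies flat on the riser with its front end at least 30 mm past the front edge (x of notebook_front in the frame of riser_front below -0.03 m and angle between notebook_mid's own z axis and vertical below 0.08 rad and contact force between notebook and riser above 0.2 N), for 0.2 s.
2. the notebook is lifted clear of the riser in the gripper (contact force between notebook and the fingers above 0.5 N and contact force between notebook and riser below 0.01 N and height (world z) of notebook_mid above 0.15 m), for 0.2 s.
At the end, for the whole second after the job is handed in: The notebook stands on the floor of the blue rack in one of its slots: its centre within 40 mm (rack x) and 35 mm (rack y) of the rack's middle and 45 to 85 mm above the rack floor, its cover within about 0.37 rad of vertical, let go and at rest (x of notebook_mid in the frame of rack_floor between -0.04 and 0.04 m and y of notebook_mid in the frame of rack_floor between -0.035 and 0.035 m and z of notebook_mid in the frame of rack_floor between 0.045 and 0.085 m and angle between notebook_mid's own z axis and vertical between 1.2 and 1.94 rad and linear speed of notebook below 0.03 m/s and contact force between notebook and the arm below 0.01 N and contact force between notebook and the fingers below 0.01 N); the robot touches nothing.
It fails at once if the notebook falls flat onto the desk (height (world z) of notebook_mid below 0.04 m).
It fails at once if the notebook is dropped (it falls freely faster than 0.8 m/s) (linear speed of notebook above 0.8 m/s and contact force between notebook and the fingers below 0.05 N).
It fails at once if another loose thing is moved more than 30 mm or tipped (distance of any of notes, usb_stick, mouse, mug, stapler from where it was at the start of the episode above 0.03 m or angle between any of notes, usb_stick, mouse, mug, stapler's own z axis and vertical above 0.5 rad).
It also fails if it takes over 72 s, if anything falls off the work surface, if the arm or the gripper's body presses on something with over 40 N, if the wrist force passes 120 N, or if a joint passes its speed limit or range.

## Working session

There is one attempt and no reset: what is moved stays moved. The work goes in short steps, Python scripts to look and compute and a tool call to move; the robot and the scene stay as the last step left them, time stands still between calls to the robot, and variables do not carry over. Pictures are saved under pics/ and viewed, and the job is handed in when it is done.

Besides the shell and the picture viewer there is one more tool, called after "Request:" as name(argument=value, ...) on one line, values as JSON. jog_arm: Moves the arm, as the interface text tells. Its arguments: {"type":"object","properties":{"increments":{"type":"array"}},"required":["increments"]}

```bash
ls; mkdir -p pics; python3 - <<'E'
from bench import *
import cv2,numpy as np,pickle
s=observe(); print(s)
for n in ["scene","top","wrist"]:
    c=camera(n); pickle.dump(c,open(f"{n}0.pkl","wb"))
    cv2.imwrite(f"pics/{n}0.png",c["color"][...,::-1])
    print(n,{k:v for k,v in c.items() if k not in("color","depth")}, (c["depth"]>0).mean())
E
```

```text
pics
{'time_s': 0.0, 'joint_pos': array([-1.26913439e+00,  2.21242292e-01,  1.52761394e+00, -9.95039434e-06,
        1.39466355e+00, -1.26076694e-01]), 'qd': array([ 1.55530322e-03,  1.42206963e-03,  6.34215991e-05, -5.34024847e-04,
        3.08016593e-04, -2.17946585e-03]), 'joint_torque': array([-2.03787007e-03, -4.94612432e+01, -3.87383509e+01,  6.98168739e-02,
        5.70677756e-02, -1.71887064e-04]), 'position': array([ 0.25908222, -0.56809898,  0.22142573]), 'tool_rot': array([ 0.59516491, -0.59429485,  0.38301087, -0.38196209]), 'contact_force': array([-0.12862767,  0.75318977,  0.49818456]), 'torque': array([-0.03700506,  0.01976363,  0.04148886]), 'width': 0.9990758940163379}
scene {'fx': 406.3352019545315, 'fy': 406.3352019545315, 'cx': 250.03154217206455, 'cy': 195.99498439333217, 'position': array([ 1.17729207, -0.63808927,  1.16109629]), 'orientation': array([0.85686972, 0.32120076, 0.13814508, 0.37884071])} 0.9961293538411459
top {'fx': 451.5218504893253, 'fy': 451.5218504893253, 'cx': 258.2071844558124, 'cy': 188.0563052326683, 'position': array([0.3834163 , 0.00324641, 1.43421835]), 'orientation': array([-0.69667904, -0.02722688,  0.03991345,  0.7157541 ])} 0.9960479736328125
wrist {'fx': 288.6062126212729, 'fy': 288.6062126212729, 'cx': 253.0147043278093, 'cy': 193.38422525626612, 'tool_from_camera': array([[ 9.99999818e-01, -2.81944311e-04,  5.33850630e-04,
         3.85146388e-04],
       [ 5.86592447e-04,  2.44562217e-01, -9.69633425e-01,
        -1.63286851e-01],
       [ 1.42822934e-04,  9.69633561e-01,  2.44562337e-01,
         6.65510627e-02],
       [ 0.00000000e+00,  0.00000000e+00,  0.00000000e+00,
         1.00000000e+00]])} 0.9648844401041666
```

View pics/scene0.png

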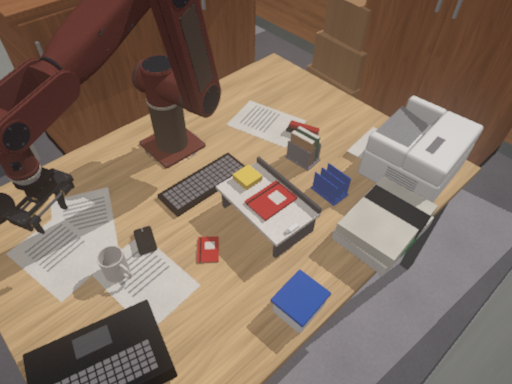

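View pics/top0.png

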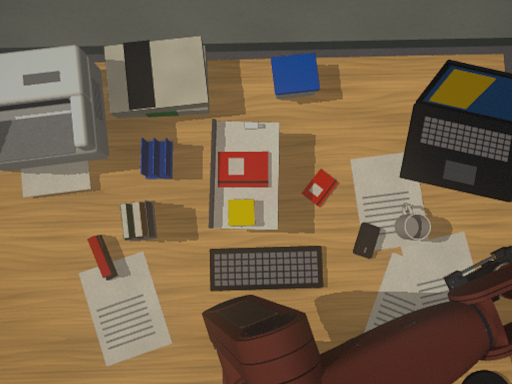

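View pics/wrist0.png

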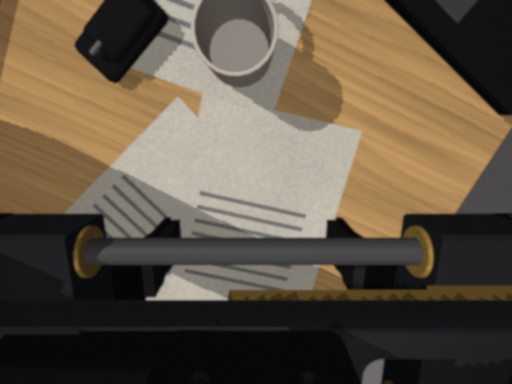

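The scene view shows the riser with the red notebook near (272,200), the blue rack at (330,184) and the grey full one at (303,150). In the top view the notebook is at (243,169), the blue rack at (157,158), and the small red look-alike at (320,187) on the desk. The riser's front edge is at column ~279. Next I measure.

```bash
cat > h.py <<'E'
import numpy as np,cv2,pickle
from scipy.spatial.transform import Rotation as R
def rot(q): return R.from_quat([q[1],q[2],q[3],q[0]]).as_matrix()
def pose(c,s=None):
    if "position" in c: return rot(c["orientation"]),np.array(c["position"])
    T=c["tool_from_camera"]; Rt=rot(s["tool_rot"]); return Rt@T[:3,:3], Rt@T[:3,3]+s["position"]
def ray(c,u,v,s=None):
    Rm,p=pose(c,s); u=np.atleast_1d(u).astype(float);v=np.atleast_1d(v).astype(float)
    d=np.stack([(u-c["cx"])/c["fx"],-(v-c["cy"])/c["fy"],-np.ones_like(u)],1)
    return p,d@Rm.T
def onplane(c,u,v,z,s=None):
    p,d=ray(c,u,v,s); t=(z-p[2])/d[:,2]; return p+t[:,None]*d
def dep(c,u,v,s=None):
    p,d=ray(c,u,v,s); z=c["depth"][np.round(np.atleast_1d(v)).astype(int),np.round(np.atleast_1d(u)).astype(int)]
    return p+z[:,None]*d
def tri(c1,u1,v1,c2,u2,v2,s1=None,s2=None):
    p1,d1=ray(c1,u1,v1,s1);p2,d2=ray(c2,u2,v2,s2)
    d1=d1[0];d2=d2[0]
    A=np.stack([d1,-d2],1);t=np.linalg.lstsq(A,p2-p1,rcond=None)[0]
    a=p1+t[0]*d1;b=p2+t[1]*d2
    return (a+b)/2,np.linalg.norm(a-b)
def proj(c,P,s=None):
    Rm,p=pose(c,s);q=(np.atleast_2d(P)-p)@Rm
    return np.stack([c["cx"]+c["fx"]*q[:,0]/-q[:,2],c["cy"]-c["fy"]*q[:,1]/-q[:,2]],1)
def hsv(c): return cv2.cvtColor(c["color"],cv2.COLOR_RGB2HSV)
def red(c):
    h=hsv(c); return (((h[...,0]<8)|(h[...,0]>172))&(h[...,1]>150)&(h[...,2]>90)).astype(np.uint8)
def blue(c):
    h=hsv(c); return ((h[...,0]>105)&(h[...,0]<130)&(h[...,1]>110)&(h[...,2]>30)).astype(np.uint8)
def comps(m,mn=60):
    n,l,st,ce=cv2.connectedComponentsWithStats(m); out=[]
    for i in range(1,n):
        if st[i,4]>=mn: out.append((ce[i].round(1),st[i].tolist(),(l==i).astype(np.uint8)))
    return out
def rect(m):
    cs,_=cv2.findContours(m,cv2.RETR_EXTERNAL,cv2.CHAIN_APPROX_NONE); c=max(cs,key=cv2.contourArea); r=cv2.minAreaRect(c); return r,cv2.boxPoints(r)
E
python3 - <<'E'
from h import *
for n in ["top","scene"]:
    c=pickle.load(open(f"{n}0.pkl","rb"))
    print(n)
    for nm,f in (("red",red),("blue",blue)):
        for ce,st,m in comps(f(c)):
            r,b=rect(m); print(nm,ce,st,b.round(1).tolist())
    if n=="top":
      for (u,v) in [(258,170),(225,200),(250,140),(270,200),(213,175),(157,158),(150,158),(163,158),(245,160)]: print(u,v,dep(c,u,v)[0].round(4))
im=pickle.load(open("top0.pkl","rb"))["color"][100:250,110:350,::-1]
cv2.imwrite("pics/topz.png",cv2.resize(im,None,fx=3.3,fy=3.3,interpolation=cv2.INTER_CUBIC))
im=pickle.load(open("scene0.pkl","rb"))["color"][130:260,200:360,::-1]
cv2.imwrite("pics/scz.png",cv2.resize(im,None,fx=4.5,fy=4.5,interpolation=cv2.INTER_CUBIC))
E
```

```text
top
red [244.1 166. ] [218, 152, 50, 29, 1177] [[218.0, 152.0], [267.0, 152.0], [267.0, 180.0], [218.0, 180.0]]
red [320.1 186.8] [302, 169, 36, 38, 554] [[301.29998779296875, 193.0], [320.29998779296875, 168.1999969482422], [337.8999938964844, 181.8000030517578], [318.8999938964844, 206.5]]
red [242.5 184.5] [218, 183, 50, 4, 200] [[218.0, 183.0], [267.0, 183.0], [267.0, 186.0], [218.0, 186.0]]
red [ 99.1 256.2] [88, 236, 23, 41, 386] [[87.0, 238.60000610351562], [95.5999984741211, 235.10000610351562], [111.4000015258789, 273.79998779296875], [102.80000305175781, 277.29998779296875]]
red [258.  350.8] [244, 337, 33, 26, 315] [[242.60000610351562, 343.0], [270.6000061035156, 335.0], [276.70001220703125, 356.5], [248.6999969482422, 364.5]]
red [268.5 372.6] [251, 360, 36, 24, 342] [[250.8000030517578, 366.1000061035156], [281.79998779296875, 358.8999938964844], [286.79998779296875, 380.29998779296875], [255.6999969482422, 387.3999938964844]]
blue [294.8  73.3] [271, 53, 49, 42, 1667] [[270.6000061035156, 57.20000076293945], [315.0, 52.20000076293945], [319.20001220703125, 89.5], [274.
[... 767 characters left out ...]
], [317.0, 132.0]]
red [270.5 202.2] [249, 184, 47, 36, 645] [[248.39999389648438, 203.10000610351562], [282.6000061035156, 179.1999969482422], [295.70001220703125, 198.0], [261.5, 221.89999389648438]]
red [207.6 250. ] [198, 237, 20, 25, 354] [[198.0, 237.0], [217.0, 237.0], [217.0, 261.0], [198.0, 261.0]]
blue [339.2 197.3] [331, 191, 16, 14, 65] [[330.0, 200.6999969482422], [344.0, 190.3000030517578], [346.79998779296875, 194.10000610351562], [332.8999938964844, 204.60000610351562]]
blue [300.5 297.5] [271, 271, 59, 55, 1728] [[270.3999938964844, 299.70001220703125], [299.1000061035156, 266.20001220703125], [330.6000061035156, 293.20001220703125], [301.79998779296875, 326.70001220703125]]
```

View pics/topz.png

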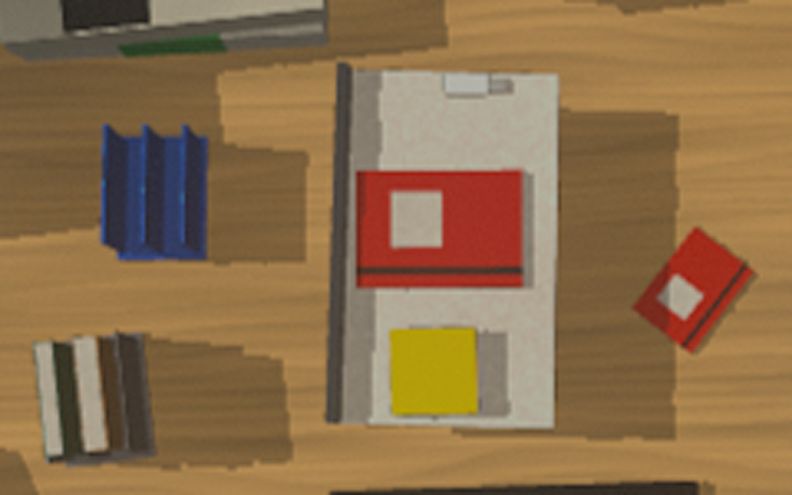

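View pics/scz.png

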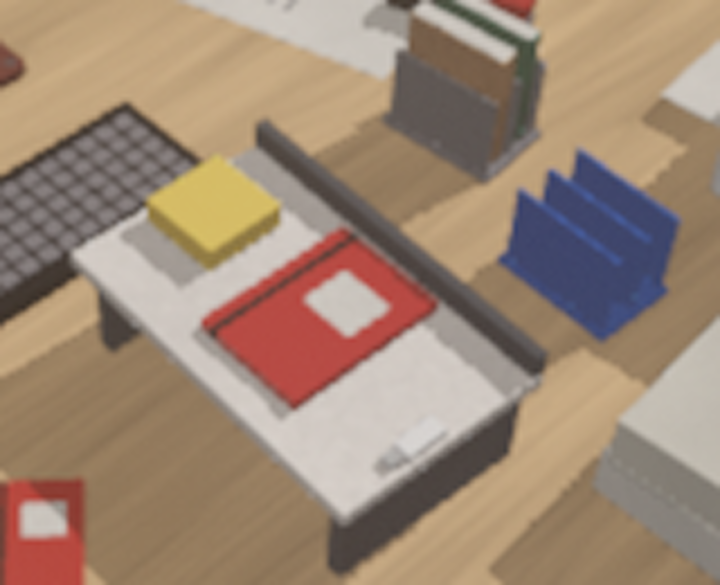

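The zooms show clear corners. In topz the notebook corners are (358,170), (523,170), (523,288) and (358,288), and the riser front runs from (557,73) to (553,428). In scz they match (436,303), (292,407), (205,325), (348,230), and (345,517) to (75,254). The rack wall tops are visible in both.

```bash
python3 - <<'E'
from h import *
T=pickle.load(open("top0.pkl","rb"));S=pickle.load(open("scene0.pkl","rb"))
f=lambda p,s,o:((p[0]+.5)/s-.5+o[0],(p[1]+.5)/s-.5+o[1])
pairs={"nb_ledge_usb":((358,170),(436,303)),"nb_fr_usb":((523,170),(292,407)),"nb_led_notes":((358,288),(348,230)),"nb_fr_notes":((523,288),(205,325)),
"riserF+":((557,73),(345,517)),"riserF-":((553,428),(75,254)),
"w1+":((103,125),(680,218)),"w3-":((185,243),(520,192)),"w1-":((103,243),(580,152)),"w3+":((185,125),(620,265)),"w2-":((147,243),(548,175)),
"base+-":((207,260),(503,260)), "usb":((467,84),(415,442))}
for k,(a,b) in pairs.items():
    a=f(a,3.3,(110,100));b=f(b,4.5,(200,130)); p,e=tri(T,*a,S,*b); print(k,p.round(4),round(e,4))
print("nb plane .12", onplane(T,*np.array([f(p,3.3,(110,100)) for p in [(358,170),(523,170),(523,288),(358,288)]]).T,.12).round(4))
print("riser plane .11", onplane(T,*np.array([f(p,3.3,(110,100)) for p in [(557,73),(553,428)]]).T,.11).round(4))
print("wall .09", onplane(T,*np.array([f(p,3.3,(110,100)) for p in [(103,125),(147,125),(185,125),(103,243),(185,243)]]).T,.09).round(4))
# depth high points in rack
v,u=np.mgrid[130:190,135:180];P=dep(T,u.ravel(),v.ravel());m=(P[:,2]>.06)&(P[:,2]<.12)
q=P[m];print(m.sum(),q.mean(0),q.min(0),q.max(0))
v,u=np.mgrid[160:220,310:360];P=dep(S,u.ravel(),v.ravel());m=(P[:,2]>.08)&(P[:,2]<.12)&(P[:,1]>.2)
q=P[m];print(m.sum(),q.mean(0),q.min(0),q.max(0)); print(q[::6].round(3).tolist())
E
```

```text
nb_ledge_usb [0.6215 0.0934 0.115 ] 0.0007
nb_fr_usb [ 0.6184 -0.0545  0.1122] 0.0008
nb_led_notes [0.5181 0.0983 0.1098] 0.0073
nb_fr_notes [ 0.5142 -0.0492  0.1079] 0.0067
riserF+ [ 0.7083 -0.0887  0.1038] 0.0001
riserF- [ 0.3885 -0.0726  0.1023] 0.0061
w1+ [0.6751 0.3284 0.0839] 0.0018
w3- [0.5655 0.256  0.0802] 0.0041
w1- [0.5674 0.3306 0.0787] 0.0034
w3+ [0.674  0.2542 0.0812] 0.0023
w2- [0.5665 0.2909 0.0774] 0.0035
base+- [ 0.5611  0.2522 -0.0045] 0.0083
usb [ 0.6985 -0.0073  0.1074] 0.002
nb plane .12 [[ 0.6204  0.0928  0.12  ]
 [ 0.6168 -0.0544  0.12  ]
 [ 0.5109 -0.0512  0.12  ]
 [ 0.5147  0.0948  0.12  ]]
riser plane .11 [[ 0.7067 -0.0883  0.11  ]
 [ 0.3866 -0.0745  0.11  ]]
wall .09 [[0.6731 0.3262 0.09  ]
 [0.6722 0.2862 0.09  ]
 [0.6713 0.2517 0.09  ]
 [0.5647 0.3266 0.09  ]
 [0.5628 0.2526 0.09  ]]
377 [0.6192198  0.28960923 0.08091291] [0.56196785 0.24935085 0.06001559] [0.67132772 0.32689132 0.09545788]
265 [0.66680584 0.26953161 0.08978847] [0.56737245 0.20024654 0.08026424] [0.80711826 0.33236421 0.10404599]
[[0.572, 0.328, 0.091], [0.578, 0.329, 0.085], [0.589, 0.
[... 264 characters left out ...]
62, 0.295, 0.086], [0.587, 0.255, 0.084], [0.627, 0.292, 0.088], [0.597, 0.255, 0.086], [0.66, 0.32, 0.089], [0.608, 0.258, 0.087], [0.668, 0.321, 0.089], [0.639, 0.291, 0.083], [0.677, 0.328, 0.087], [0.649, 0.288, 0.087], [0.62, 0.25, 0.086], [0.661, 0.289, 0.091], [0.66, 0.286, 0.087], [0.641, 0.259, 0.086], [0.641, 0.253, 0.085], [0.643, 0.252, 0.082], [0.656, 0.252, 0.087], [0.666, 0.252, 0.084], [0.769, 0.253, 0.097], [0.771, 0.233, 0.098], [0.777, 0.23, 0.101], [0.779, 0.227, 0.099], [0.78, 0.22, 0.101], [0.778, 0.213, 0.099], [0.773, 0.202, 0.099], [0.786, 0.219, 0.096], [0.785, 0.209, 0.099], [0.783, 0.201, 0.098], [0.797, 0.215, 0.099], [0.798, 0.203, 0.099], [0.807, 0.203, 0.097]]
```

```bash
python3 - <<'E'
from h import *
from bench import *
s=observe(); print(s["time_s"],s["position"],"\n",rot(s["tool_rot"]).round(3))
E
```

```text
0.15 [ 0.25913915 -0.56821552  0.22166733] 
 [[ 0.415 -0.     0.91 ]
 [-0.91   0.001  0.415]
 [-0.002 -1.     0.   ]]
```

Request:
jog_arm(increments=[[1,0,0,0.03,0,8.2,0],[1,-0.02,0,0.03,0,8.2,0],[1,-0.03,0,0.03,0,8.1,0],[1,-0.045,0,0.02,0,0,0],[1,-0.045,0,0.02,0,0,0],[1,-0.045,0,0.02,0,0,0]])

```text
time_s: 0.75
position: [0.3977, -0.3593, 0.2185]
tool_rot: [0.493, -0.493, 0.509, -0.505]
contact_force: [0.0, 0.9, -0.6]
width: 0.539
```

Request:
jog_arm(increments=[[1,-0.045,0,0.02,0,0,0],[1,-0.045,0,0.02,0,0,0],[1,-0.045,0,0.02,0,0,0],[1,-0.045,0,0.02,0,0,0],[1,-0.045,0,0.02,0,0,0],[1,-0.045,0,0.02,0,0,0],[1,-0.045,0,0.02,0,0,0],[1,-0.045,0,0.02,0,0,0],[1,0,0,0,0,0,0]])

```text
time_s: 1.65
position: [0.568, 0.0087, 0.2181]
tool_rot: [0.495, -0.493, 0.508, -0.504]
contact_force: [0.0, -0.9, -0.3]
width: 0.004
```

```bash
python3 - <<'E'
from h import *
from bench import *
s=observe(); print(s["time_s"],s["position"],s["joint_pos"].round(3),"\n",rot(s["tool_rot"]).round(3))
c=camera("wrist"); pickle.dump((c,s),open("w1.pkl","wb")); cv2.imwrite("pics/w1.png",c["color"][...,::-1])
E
```

```text
1.65 [0.56799945 0.0086774  0.21809805] [-0.127  0.09   1.681  0.005  1.374  1.467] 
 [[-0.024 -0.002  1.   ]
 [-1.     0.006 -0.023]
 [-0.005 -1.    -0.002]]
```

View pics/w1.png

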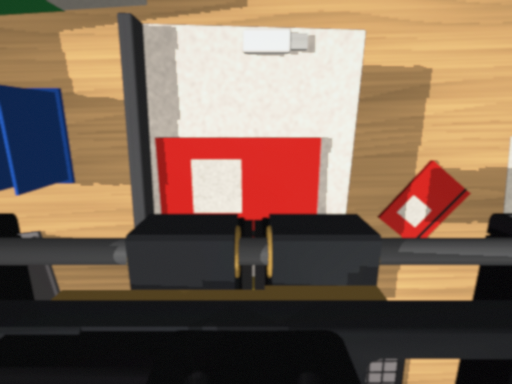

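Wrist view: the notebook's far corners are at (157,138) and (321,137), the riser's front far corner at (364,30), and the shut fingers sit centrally above the notebook.

```bash
python3 - <<'E'
from h import *
c,s=pickle.load(open("w1.pkl","rb"));T=pickle.load(open("top0.pkl","rb"))
print(onplane(c,[157,321,319],[138,137,210],.12,s).round(4))
print("riser",onplane(c,[364,346],[30,210],.11,s).round(4), "ledge back top/inner", onplane(c,[143,150],[30,210],.11,s).round(4))
f=lambda p,s,o:((p[0]+.5)/s-.5+o[0],(p[1]+.5)/s-.5+o[1])
for a,b in [((157,138),(358,170)),((321,137),(523,170)),((364,30),(557,73))]:
    p,e=tri(c,*a,T,*f(b,3.3,(110,100)),s); print(p.round(4),round(e,4))
E
```

```text
[[ 0.6213  0.0935  0.12  ]
 [ 0.6188 -0.0526  0.12  ]
 [ 0.5509 -0.053   0.12  ]]
riser [[ 0.7064 -0.088   0.11  ]
 [ 0.5471 -0.0818  0.11  ]] ledge back top/inner [[0.7111 0.0992 0.11  ]
 [0.5512 0.1111 0.11  ]]
[0.6209 0.0932 0.1198] 0.0011
[ 0.6183 -0.0547  0.1108] 0.0002
[ 0.7069 -0.0884  0.1089] 0.0003
```

Request:
jog_arm(increments=[[1,-0.014,0.02,0,0,-1.3,0],[1,0,0.03,0,0,0,0],[1,0,0.025,0,0,0,0],[1,0,0,0,0,0,0]])

```text
time_s: 2.1
position: [0.5665, 0.0174, 0.1412]
tool_rot: [0.499, -0.5, 0.502, -0.499]
contact_force: [-0.4, 0.1, -0.9]
width: 0.003
```

Request:
jog_arm(increments=[[1,0,0.01,0,0,0,0],[1,0,0.005,0,0,0,0],[1,0,0.004,0,0,0,0]])

```text
time_s: 2.4
position: [0.5674, 0.0146, 0.1239]
tool_rot: [0.499, -0.499, 0.501, -0.501]
contact_force: [1.5, -0.3, -0.2]
width: 0.003
```

Request:
jog_arm(increments=[[1,-0.008,0,0,0,0,0],[1,0,0.004,0,0,0,0],[1,0,0.003,0,0,0,0]])

```text
time_s: 2.7
position: [0.5695, 0.0225, 0.1203]
tool_rot: [-0.5, 0.498, -0.5, 0.503]
contact_force: [-7.7, -1.6, 19.6]
width: 0.006
```

Request:
jog_arm(increments=[[1,0,0.003,0,0,0,0]])

```text
time_s: 2.8
position: [0.5708, 0.0225, 0.1203]
tool_rot: [-0.5, 0.497, -0.499, 0.503]
contact_force: [-7.0, 0.1, 17.0]
width: 0.006
```

Request:
jog_arm(increments=[[1,0.008,0.002,-0.001,0,0,0],[1,0.01,0.002,-0.001,0,0,0],[1,0.01,0.002,-0.001,0,0,0]])

```text
time_s: 3.1
position: [0.5725, -0.0034, 0.1204]
tool_rot: [-0.505, 0.495, -0.496, 0.505]
contact_force: [-0.3, 2.6, 7.2]
width: 0.009
```

Request:
jog_arm(increments=[[1,0.01,0.003,-0.001,0,0,0],[1,0.01,0.003,-0.001,0,0,0],[1,0.01,0.003,-0.001,0,0,0]])

```text
time_s: 3.4
position: [0.5768, -0.032, 0.1205]
tool_rot: [0.51, -0.49, 0.492, -0.508]
contact_force: [0.2, 4.8, 11.1]
width: 0.006
```

```bash
python3 - <<'E'
from h import *
from bench import *
s=observe(); print(s["time_s"],s["position"],s["contact_force"])
c=camera("wrist"); pickle.dump((c,s),open("w2.pkl","wb")); cv2.imwrite("pics/w2.png",c["color"][...,::-1])
E
```

```text
3.4 [ 0.5768388  -0.03195604  0.12048117] [ 0.2103368   4.7586611  11.12546524]
```

View pics/w2.png

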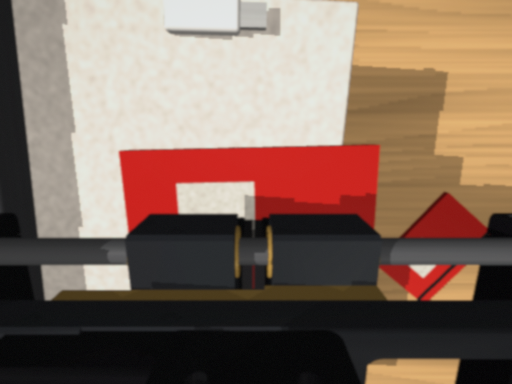

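Wrist view: the notebook follows the finger, its far corners are now at (121,152) and (379,146), past the riser edge at column ~345.

```bash
python3 - <<'E'
from h import *
c,s=pickle.load(open("w2.pkl","rb"))
print(rot(s["tool_rot"]).round(3))
print(onplane(c,[121,379,376],[152,146,215],.12,s).round(4))
print("riser",onplane(c,[356,344],[5,140],.11,s).round(4))
E
```

```text
[[ 0.001  0.036  0.999]
 [-1.     0.003  0.   ]
 [-0.003 -0.999  0.036]]
[[ 0.6261  0.0434  0.12  ]
 [ 0.6296 -0.1036  0.12  ]
 [ 0.5889 -0.1056  0.12  ]]
riser [[ 0.7053 -0.0883  0.11  ]
 [ 0.6327 -0.0866  0.11  ]]
```

Request:
jog_arm(increments=[[1,0.01,0.003,-0.002,-0.7,0,0],[1,0.01,0.003,-0.002,-0.7,0,0],[1,0.006,0.002,-0.002,-0.5,0,0],[1,0,-0.01,0,0,0,0],[1,0,-0.03,0,0,0,0],[1,0,-0.04,0,0,0,0],[1,0,-0.04,0,0,0,0]])

```text
time_s: 4.15
position: [0.5714, -0.0584, 0.2381]
tool_rot: [0.503, -0.498, 0.5, -0.5]
contact_force: [1.1, -0.8, 0.8]
width: 0.007
```

```bash
python3 - <<'E'
from h import *
from bench import *
s=observe(); print(s["time_s"],s["position"],s["contact_force"],s["joint_pos"].round(3))
c=camera("wrist"); pickle.dump((c,s),open("w3.pkl","wb")); cv2.imwrite("pics/w3.png",c["color"][...,::-1])
c=camera("top"); pickle.dump(c,open("top3.pkl","wb"))
c2=camera("scene"); pickle.dump(c2,open("scene3.pkl","wb"))
cv2.imwrite("pics/sc3.png",cv2.resize(c2["color"][130:260,180:340,::-1],None,fx=4.5,fy=4.5,interpolation=cv2.INTER_CUBIC))
E
```

```text
4.15 [ 0.57139509 -0.05843009  0.23810876] [ 1.11073314 -0.84049641  0.83285753] [-0.243  0.086  1.648  0.007  1.404  1.325]
```

View pics/w3.png

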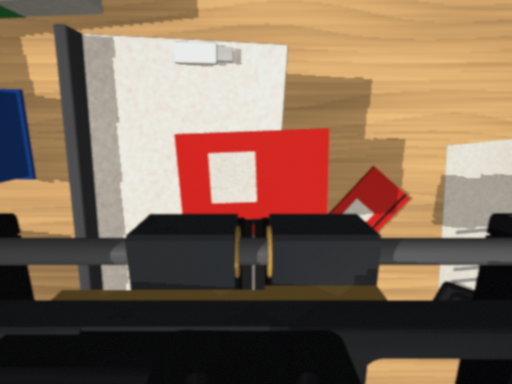

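View pics/sc3.png

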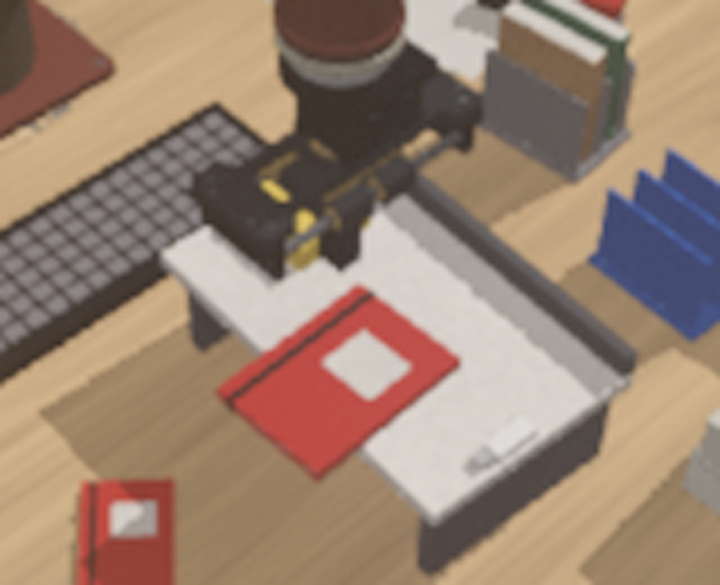

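The notebook sticks out over the front edge. In sc3 its corners are at (360,288), (460,362), (318,478) and (220,395). In the wrist view the far corners are at (176,134) and (329,129).

```bash
python3 - <<'E'
from h import *
c,s=pickle.load(open("w3.pkl","rb"));S=pickle.load(open("scene3.pkl","rb"))
f=lambda p,s,o:((p[0]+.5)/s-.5+o[0],(p[1]+.5)/s-.5+o[1])
w=onplane(c,[176,329,327,182],[134,129,205,205],.12,s);print(w.round(4))
P=onplane(S,*np.array([f(p,4.5,(180,130)) for p in [(360,288),(460,362),(318,478),(220,395)]]).T,.12);print(P.round(4))
d=w[0]-w[1];print("yaw dev of nb x from +y deg (w)",np.degrees(np.arctan2(d[0],d[1])))
d=P[1]-P[2];print("(s)",np.degrees(np.arctan2(d[0],d[1])))
for a,b in [((176,134),(460,362)),((329,129),(318,478))]:
    p,e=tri(c,*a,S,*f(b,4.5,(180,130)),s); print(p.round(4),round(e,4))
print("riser",onplane(c,[287,280],[45,125],.11,s).round(4))
E
```

```text
[[ 0.6261  0.016   0.12  ]
 [ 0.631  -0.1302  0.12  ]
 [ 0.5558 -0.133   0.12  ]
 [ 0.5553  0.0143  0.12  ]]
[[ 0.5296  0.0077  0.12  ]
 [ 0.6312  0.0126  0.12  ]
 [ 0.6378 -0.1344  0.12  ]
 [ 0.5366 -0.1375  0.12  ]]
yaw dev of nb x from +y deg (w) -1.9225948774564612
(s) -2.5841199326743083
[0.6258 0.0188 0.1099] 0.0003
[ 0.6322 -0.1313  0.1119] 0.0032
riser [[ 0.7065 -0.0891  0.11  ]
 [ 0.6346 -0.0843  0.11  ]]
```

```bash
python3 - <<'E'
from h import *
T=pickle.load(open("top0.pkl","rb"))
print(onplane(T,[301,320,338,319],[193,168,182,206],.01).round(3))
v,u=np.mgrid[0:384,0:512];P=dep(T,u.ravel(),v.ravel())
for y0 in np.arange(-.7,-.1,.05):
    print(round(y0,2),[ (lambda m: round(float(np.percentile(P[m,2],99)),3) if m.any() else None)((abs(P[:,1]-y0)<.025)&(abs(P[:,0]-x)<.025)) for x in np.arange(.3,.85,.05)])
import bench; print([n for n in dir(bench) if not n.startswith('_')]); print(getattr(bench,'grip_depth',None))
E
```

```text
[[ 0.499 -0.159  0.01 ]
 [ 0.578 -0.223  0.01 ]
 [ 0.531 -0.279  0.01 ]
 [ 0.457 -0.215  0.01 ]]
-0.7 [0.007, 0.007, 0.008, 0.008, 0.03, 0.031, 0.032, 0.033, 0.03, 0.186, 0.242]
-0.65 [0.336, 0.321, 0.007, 0.008, 0.029, 0.031, 0.031, 0.031, 0.031, 0.141, 0.24]
-0.6 [0.339, 0.009, 0.008, 0.008, 0.029, 0.03, 0.03, 0.031, 0.032, 0.097, 0.24]
-0.55 [0.44, 0.096, 0.098, 0.009, 0.025, 0.03, 0.029, 0.03, 0.031, 0.037, 0.224]
-0.5 [0.586, 0.1, 0.1, 0.086, 0.01, 0.029, 0.031, 0.029, 0.028, 0.008, 0.008]
-0.45 [0.631, 0.098, 0.097, 0.08, 0.009, 0.01, 0.008, 0.007, 0.008, 0.008, 0.008]
-0.4 [0.608, 0.037, 0.034, 0.009, 0.009, 0.009, 0.009, 0.006, 0.007, 0.007, 0.006]
-0.35 [0.038, 0.04, 0.037, 0.01, 0.009, 0.01, 0.008, 0.006, 0.008, 0.007, 0.008]
-0.3 [0.022, 0.018, 0.008, 0.008, 0.006, 0.008, 0.008, 0.007, 0.008, 0.006, 0.007]
-0.25 [0.008, 0.007, 0.007, 0.008, 0.013, 0.012, 0.007, 0.007, 0.007, 0.006, 0.007]
-0.2 [0.025, 0.024, 0.007, 0.012, 0.015, 0.013, 0.007, 0.008, 0.007, 0.006, 0.084]
-0.15 [0.028, 0.021, 0.006, 0.007, 0.009, 0.007, 0.007, 0.006, 0.006, 0.007, 0.084]
['MotionError', 'camera', 'grip_depth', 'job_done', 'observe']
0.0187
```

Request:
jog_arm(increments=[[0,0.04,-0.03,0,0,0,0],[0,0.045,-0.02,0,0,0,0],[0,0.045,-0.02,0,0,0,0],[0,0.045,-0.02,0,0,0,0],[0,0.02,-0.01,0,0,8,0]])

```text
time_s: 4.8
position: [0.5706, -0.2522, 0.3338]
tool_rot: [0.469, -0.464, 0.533, -0.53]
contact_force: [-0.1, 0.6, 0.7]
width: 0.37
```

Request:
jog_arm(increments=[[0,0,0,0,0,-7,0],[0,0,0,0,0,0,8],[0,0,0,0,0,0,8],[0,0,0,0,0,0,8]])

```text
time_s: 5.2
position: [0.5711, -0.2516, 0.3351]
tool_rot: [0.597, -0.376, 0.596, -0.383]
contact_force: [-0.1, -0.5, -0.5]
width: 0.739
```

```bash
cat > st.py <<'E'
from h import *
from bench import *
s=observe(); print(s["time_s"],s["position"].round(4),s["joint_pos"].round(3),s["contact_force"].round(1),round(s["width"],3)); print(rot(s["tool_rot"]).round(3))
E
python3 st.py
```

```text
5.2 [ 0.5711 -0.2516  0.3351] [-0.724  0.349  1.222  0.344  1.849  0.901] [-0.1 -0.5 -0.5] 0.739
[[-0.004  0.009  1.   ]
 [-0.905  0.425 -0.007]
 [-0.425 -0.905  0.007]]
```

Request:
jog_arm(increments=[[0,0,0,0,0,0,8],[0,0,0,0,0,0,8],[0,0,0,0,0,0,8],[0,0,0,0,0,0,8]])

```text
time_s: 5.6
position: [0.5705, -0.2528, 0.3341]
tool_rot: [0.682, -0.188, 0.679, -0.196]
contact_force: [0.6, -0.0, -0.7]
width: 0.988
```

```bash
python3 st.py
```

```text
5.6 [ 0.5705 -0.2528  0.3341] [-0.866  0.643  1.065  0.747  2.17   0.901] [ 0.6 -0.  -0.7] 0.988
[[ 0.002  0.011  1.   ]
 [-0.523  0.852 -0.009]
 [-0.853 -0.523  0.007]]
```

Request:
jog_arm(increments=[[0,-0.015,0.025,0,0,0,8],[0,-0.01,0.025,0,0,0,8],[0,-0.005,0.03,0,0,0,8],[0,0,0,0,0,0,7.5]])

```text
time_s: 6.0
position: [0.5706, -0.1672, 0.3249]
tool_rot: [0.707, 0.016, 0.707, 0.004]
contact_force: [-0.1, 0.0, 0.2]
width: 1.001
```

```bash
python3 st.py
```

```text
6.0 [ 0.5706 -0.1672  0.3249] [-0.838  0.777  1.252  1.158  2.302  0.965] [-0.1  0.   0.2] 1.001
[[-0.     0.017  1.   ]
 [ 0.027  0.999 -0.017]
 [-1.     0.027 -0.001]]
```

Request:
jog_arm(increments=[[0,0.03,0,0.005,-3,0,-1.5],[0,0.04,-0.005,0.005,0,0,0],[0,0.04,-0.005,0,0,0,0],[0,0,0,0,0,0,0]])

```text
time_s: 6.4
position: [0.5781, -0.1706, 0.2017]
tool_rot: [0.701, -0.006, 0.713, 0.02]
contact_force: [-0.6, 1.0, 0.1]
width: 1.001
```

```bash
python3 st.py
```

```text
6.4 [ 0.5781 -0.1706  0.2017] [-0.816  0.997  1.144  1.036  2.271  0.827] [-0.6  1.   0.1] 1.001
[[-0.018 -0.037  0.999]
 [ 0.019  0.999  0.037]
 [-1.     0.02  -0.017]]
```

Request:
jog_arm(increments=[[0,0.025,0,0,0,0,-1],[0,0.02,0,0,0,0,0],[0,0,0,0,0,0,0]])

```text
time_s: 6.7
position: [0.5773, -0.1692, 0.1574]
tool_rot: [0.7, -0.012, 0.714, 0.015]
contact_force: [-0.4, 0.1, 0.2]
width: 0.995
```

```bash
python3 st.py; python3 - <<'E'
from h import *
from bench import *
s=observe()
for n in ["scene","wrist","top"]:
    c=camera(n); pickle.dump((c,s),open(f"{n}4.pkl","wb")); cv2.imwrite(f"pics/{n}4.png",c["color"][...,::-1])
E
```

```text
6.7 [ 0.5773 -0.1692  0.1574] [-0.815  1.058  1.124  0.994  2.239  0.775] [-0.4  0.1  0.2] 0.995
[[-0.019 -0.038  0.999]
 [ 0.004  0.999  0.038]
 [-1.     0.005 -0.019]]
```

View pics/scene4.png

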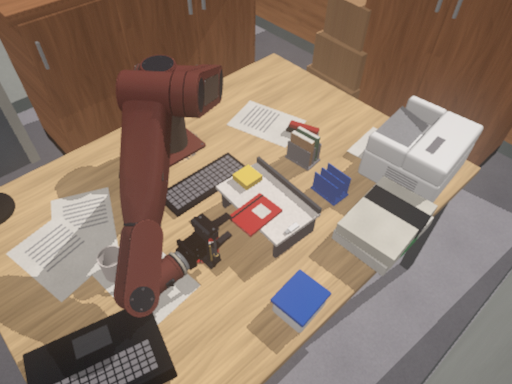

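View pics/wrist4.png

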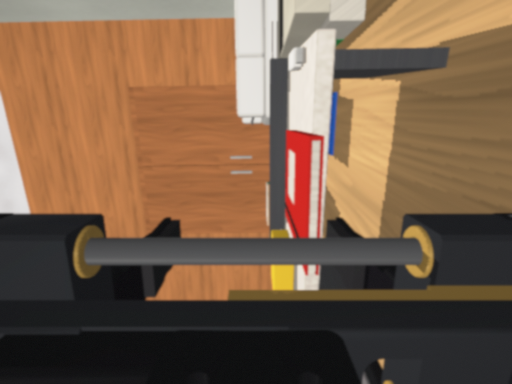

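View pics/top4.png

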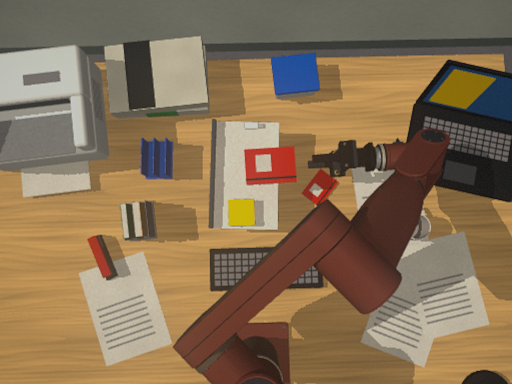

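The views show the gripper horizontal with the fingers at (315,162) in the top view, facing the notebook's front. The wrist elbow is near (430,140), so I check its clearance to the laptop and mug.

```bash
python3 - <<'E'
from h import *
T,s=pickle.load(open("top4.pkl","rb"));S,_=pickle.load(open("scene4.pkl","rb"))
for p in [(430,140),(437,150),(420,160),(400,155),(405,190),(412,215),(395,215),(375,250)]: print(p,dep(T,*p)[0].round(3))
print("scene")
for p in [(142,298),(150,285),(142,310),(165,275),(130,240),(145,250),(158,240),(127,270)]: print(p,dep(S,*p)[0].round(3))
E
```

```text
(430, 140) [ 0.619 -0.496  0.219]
(437, 150) [ 0.586 -0.502  0.246]
(420, 160) [ 0.556 -0.442  0.278]
(400, 155) [ 0.583 -0.418  0.198]
(405, 190) [ 0.471 -0.369  0.364]
(412, 215) [ 0.41  -0.368  0.402]
(395, 215) [ 0.41  -0.319  0.432]
(375, 250) [ 0.34  -0.241  0.54 ]
scene
(142, 298) [ 0.637 -0.511  0.201]
(150, 285) [ 0.623 -0.476  0.207]
(142, 310) [ 0.655 -0.526  0.182]
(165, 275) [ 0.614 -0.426  0.189]
(130, 240) [ 0.531 -0.457  0.296]
(145, 250) [ 0.564 -0.44   0.269]
(158, 240) [ 0.561 -0.397  0.269]
(127, 270) [ 0.574 -0.503  0.252]
```

Request:
jog_arm(increments=[[0,0.02,0,0.001,0,0,0],[0,0.018,0,0.001,0,0,0],[0,0,0,0,0,0,0]])

```text
time_s: 7.15
position: [0.5816, -0.172, 0.1273]
tool_rot: [0.705, -0.015, 0.709, 0.012]
contact_force: [-0.1, 0.4, -0.2]
width: 1.005
```

```bash
python3 st.py; python3 - <<'E'
from h import *
from bench import *
s=observe()
c=camera("wrist"); pickle.dump((c,s),open("wrist5.pkl","wb")); cv2.imwrite("pics/wrist5.png",c["color"][...,::-1])
E
```

```text
7.15 [ 0.5816 -0.172   0.1273] [-0.813  1.114  1.084  0.977  2.222  0.742] [-0.1  0.4 -0.2] 1.005
[[-0.006 -0.038  0.999]
 [-0.006  0.999  0.038]
 [-1.    -0.005 -0.006]]
```

View pics/wrist5.png

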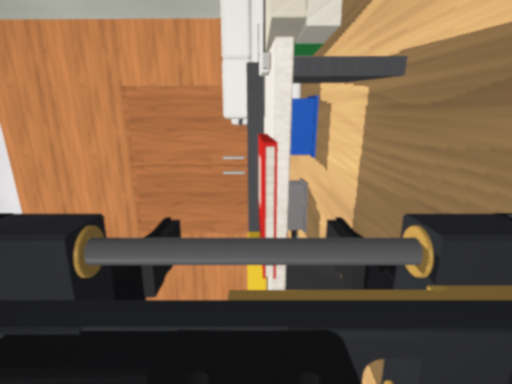

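Wrist view (image right is down): the notebook's end face is seen as a red/white strip at columns 262–276, rows 137–277, slightly below the finger centre at 253. I lower ~10 mm, then advance.

Request:
jog_arm(increments=[[0,0.011,0.005,0,0,0,0],[0,0,0.025,0,0,0,0],[0,0,0.025,0,0,0,0],[0,0,0.02,0,0,0,0],[0,0,0,0,0,0,0]])

```text
time_s: 7.7
position: [0.5795, -0.0959, 0.1178]
tool_rot: [0.707, -0.016, 0.707, 0.01]
contact_force: [0.9, 0.2, -0.2]
width: 1.003
```

```bash
python3 st.py; python3 - <<'E'
from h import *
from bench import *
s=observe()
c=camera("top"); pickle.dump((c,s),open("top6.pkl","wb")); 
cv2.imwrite("pics/top6.png",cv2.resize(c["color"][100:250,180:420,::-1],None,fx=3.3,fy=3.3,interpolation=cv2.INTER_CUBIC))
c=camera("scene"); pickle.dump((c,s),open("sc6.pkl","wb")); 
cv2.imwrite("pics/sc6.png",cv2.resize(c["color"][150:280,160:320,::-1],None,fx=4.5,fy=4.5,interpolation=cv2.INTER_CUBIC))
E
```

```text
7.7 [ 0.5795 -0.0959  0.1178] [-0.744  1.037  1.252  0.987  2.122  0.681] [ 0.9  0.2 -0.2] 1.003
[[-0.001 -0.036  0.999]
 [-0.009  0.999  0.036]
 [-1.    -0.009 -0.001]]
```

View pics/top6.png

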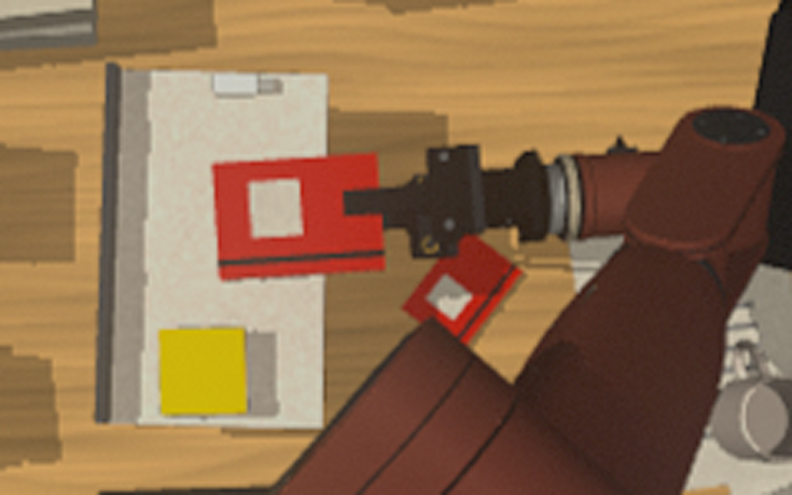

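View pics/sc6.png

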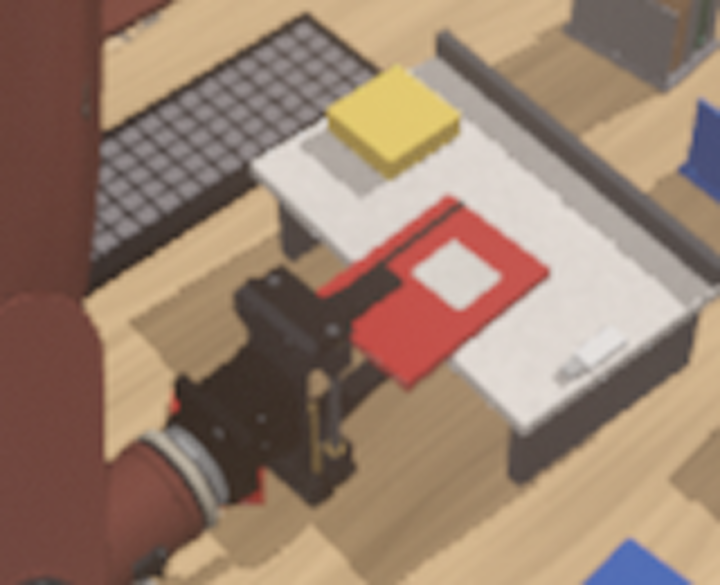

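Request:
jog_arm(increments=[[0,0.003,0,0,0,0,0],[0.8,0,0,0,0,0,0],[0.9,0,0,0,0,0,0],[1,0,0,0,0,0,0],[1,0,0,0,0,0,0],[1,0,0,0,0,0,0],[1,0,0,0,0,0,0],[1,0,0,0,0,0,0],[1,0,0,0,0,0,0]])

```text
time_s: 8.7
position: [0.5807, -0.1025, 0.115]
tool_rot: [0.708, -0.015, 0.706, 0.007]
contact_force: [-0.1, -1.1, 0.3]
width: 0.355
```

```bash
python3 st.py
```

```text
8.7 [ 0.5807 -0.1025  0.115 ] [-0.752  1.046  1.239  0.985  2.123  0.678] [-0.1 -1.1  0.3] 0.355
[[ 0.003 -0.031  1.   ]
 [-0.012  0.999  0.031]
 [-1.    -0.013  0.003]]
```

Request:
jog_arm(increments=[[1,0,0.006,0,0,0,0],[1,0,0.001,0,0,0,0],[1,0,0,0,0,0,0],[1,0,0,0,0,0,0],[1,0,0,0,0,0,0],[1,0,0,0,0,0,0],[1,0,0,0,0,0,0]])

```text
time_s: 9.4
position: [0.5804, -0.0945, 0.1156]
tool_rot: [0.708, -0.015, 0.706, 0.007]
contact_force: [-0.6, -0.0, 0.7]
width: 0.111
```

```bash
python3 st.py
```

```text
9.4 [ 0.5804 -0.0945  0.1156] [-0.744  1.037  1.255  0.988  2.115  0.675] [-0.6 -0.   0.7] 0.111
[[ 0.003 -0.031  0.999]
 [-0.011  0.999  0.031]
 [-1.    -0.011  0.003]]
```

Request:
jog_arm(increments=[[1,0,0,0,0,0,0],[1,-0.008,0,0,0,0,0],[1,-0.012,0,0,0,0,0],[1,-0.02,0,0,0,0,0],[1,-0.025,0,0,0,0,0],[1,-0.03,0,0,0,0,0],[1,-0.03,0,0,0,0,0],[1,-0.03,0,0,0,0,0],[1,-0.03,0,0,0,0,0],[1,0,0,0,0,0,0]])

```text
time_s: 10.4
position: [0.5794, -0.0916, 0.3119]
tool_rot: [0.708, -0.017, 0.706, 0.006]
contact_force: [0.2, -0.9, -1.0]
width: 0.112
```

```bash
python3 st.py; python3 - <<'E'
from h import *
from bench import *
s=observe()
c=camera("wrist"); cv2.imwrite("pics/wrist7.png",c["color"][...,::-1])
c=camera("scene"); cv2.imwrite("pics/scene7.png",c["color"][...,::-1])
E
```

```text
10.4 [ 0.5794 -0.0916  0.3119] [-0.741  0.716  1.346  1.124  2.225  0.916] [ 0.2 -0.9 -1. ] 0.112
[[ 0.004 -0.032  0.999]
 [-0.016  0.999  0.032]
 [-1.    -0.016  0.003]]
```

View pics/scene7.png

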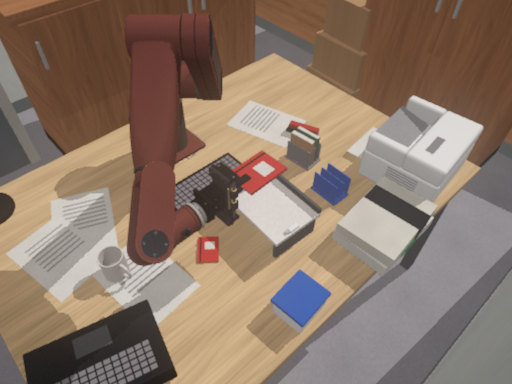

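View pics/wrist7.png

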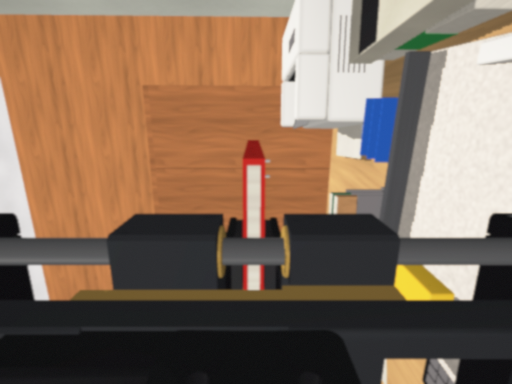

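Lifted cleanly and held level (wrist view: notebook strip centred at column 254 between the pads). Now I raise it and turn the tool down.

Request:
jog_arm(increments=[[1,-0.03,0,0,0,0,0],[1,-0.03,0,0,0,0,-4],[1,-0.02,0,0,0,0,-7],[1,0,0,0,0,0,-7],[1,0,0,0,0,0,-7],[1,0,0,0,0,0,-7],[1,0,0,0,0,0,-7],[1,0,0,0,0,0,-7]])

```text
time_s: 11.3
position: [0.5764, -0.091, 0.3722]
tool_rot: [0.64, -0.297, 0.654, -0.272]
contact_force: [0.4, 1.9, -1.3]
width: 0.109
```

```bash
python3 st.py
```

```text
11.3 [ 0.5764 -0.091   0.3722] [-0.617  0.305  1.315  0.61   1.969  1.053] [ 0.4  1.9 -1.3] 0.109
[[-0.004 -0.041  0.999]
 [-0.736  0.676  0.025]
 [-0.677 -0.736 -0.033]]
```

Request:
jog_arm(increments=[[1,-0.01,-0.02,0,0,0,-7],[1,0,-0.02,0,0,0,-7],[1,0,0,0,0,0,-7],[1,0,0,0,0,0,-7],[1,0,0,0,0,0,-7],[1,0,0,0,0,0,-7],[1,0,0,0,0,0,-2],[1,0,0,0,0,0,0]])

```text
time_s: 12.1
position: [0.5759, -0.1088, 0.4015]
tool_rot: [-0.482, 0.532, -0.491, 0.494]
contact_force: [-0.8, -0.0, -1.5]
width: 0.109
```

```bash
python3 st.py
```

```text
12.1 [ 0.5759 -0.1088  0.4015] [-0.283  0.107  1.327 -0.066  1.737  1.248] [-0.8 -0.  -1.5] 0.109
[[ 0.031 -0.047  0.998]
 [-0.998 -0.054  0.029]
 [ 0.053 -0.997 -0.048]]
```

Request:
jog_arm(increments=[[1,0,0,0,2.7,2.4,3.1],[1,-0.03,0,0.005,0,0,0],[1,-0.04,0,0.005,0,0,0],[1,-0.04,0,0.005,0,0,0],[1,-0.04,0,0.005,0,0,0],[1,-0.04,0,0.005,0,0,0],[1,-0.04,0,0.005,0,0,0],[1,-0.04,0,0.005,0,0,0],[1,-0.04,0,0.005,0,0,0],[1,-0.03,0,0,0,0,0],[1,0,0,0,0,0,0]])

```text
time_s: 13.2
position: [0.621, 0.2352, 0.3812]
tool_rot: [0.487, -0.5, 0.52, -0.493]
contact_force: [-0.9, 0.1, -0.4]
width: 0.106
```

```bash
python3 st.py
```

```text
13.2 [0.621  0.2352 0.3812] [0.232 0.298 1.143 0.023 1.736 1.832] [-0.9  0.1 -0.4] 0.106
[[-0.027 -0.04   0.999]
 [-1.     0.014 -0.026]
 [-0.013 -0.999 -0.04 ]]
```

Request:
jog_arm(increments=[[1,-0.02,0,-0.002,2.3,-0.6,-0.8],[1,-0.016,0.02,0,0,0,0],[1,0,0.03,0,0,0,0],[1,0,0.03,0,0,0,0],[1,0,0,0,0,0,0]])

```text
time_s: 13.7
position: [0.6195, 0.2673, 0.2911]
tool_rot: [0.491, -0.499, 0.507, -0.502]
contact_force: [-0.7, -0.7, -1.7]
width: 0.113
```

```bash
python3 st.py; python3 - <<'E'
from h import *
from bench import *
s=observe()
for n in ["wrist","scene","top"]:
    c=camera(n); pickle.dump((c,s),open(f"{n}8.pkl","wb")); im=c["color"][...,::-1]
    if n=="scene": im=cv2.resize(im[100:230,240:400],None,fx=4.5,fy=4.5,interpolation=cv2.INTER_CUBIC)
    if n=="top": im=cv2.resize(im[80:230,80:320],None,fx=3.3,fy=3.3,interpolation=cv2.INTER_CUBIC)
    cv2.imwrite(f"pics/{n}8.png",im)
E
```

```text
13.7 [0.6195 0.2673 0.2911] [2.900e-01 3.180e-01 1.282e+00 1.000e-03 1.555e+00 1.880e+00] [-0.7 -0.7 -1.7] 0.113
[[-0.019 -0.013  1.   ]
 [-1.    -0.003 -0.019]
 [ 0.003 -1.    -0.013]]
```

View pics/wrist8.png

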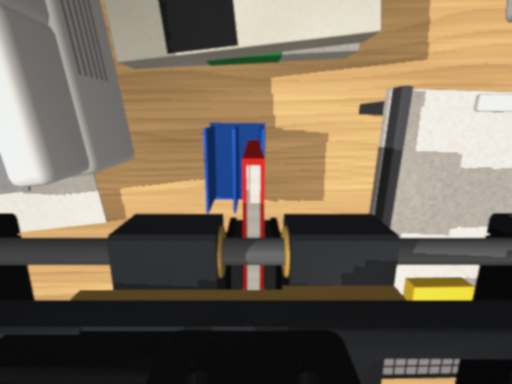

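View pics/scene8.png

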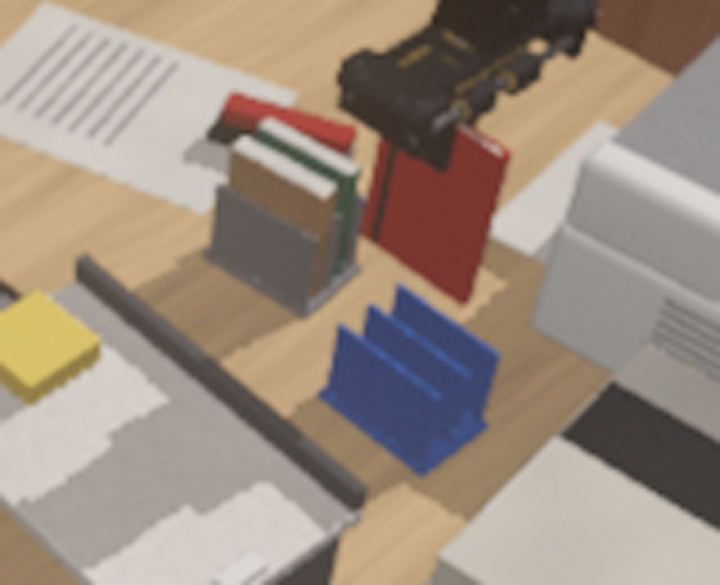

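View pics/top8.png

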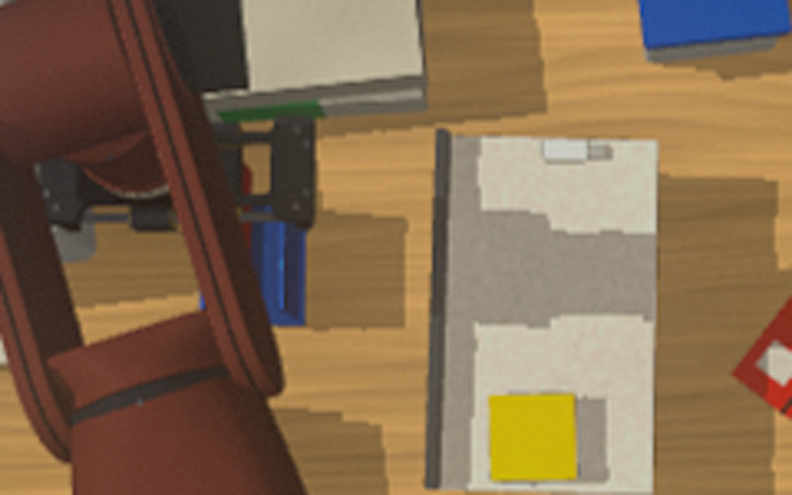

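Wrist view: the rack wall tops are at columns ~207, 236 and 264 (far ends at row ~126). The hanging notebook's far edge runs from (254,160) at the top to (254,143) at the bottom, between the middle and right walls.

```bash
python3 - <<'E'
from h import *
c,s=pickle.load(open("wrist8.pkl","rb"))
cv2.imwrite("pics/w8z.png",cv2.resize(c["color"][110:225,190:290,::-1],None,fx=5,fy=5,interpolation=cv2.INTER_CUBIC))
print(onplane(c,[207,236,264,208,237],[127,126,126,210,212],.09,s).round(4))
print("floor end base +x", onplane(c,[235],[123],.0,s).round(4))
zb=s["position"][2]-.112; print(zb,onplane(c,[246,261],[143,143],zb,s).round(4)); print(onplane(c,[243,264],[160,160],zb+.148,s).round(4))
E
```

```text
[[0.6769 0.3219 0.09  ]
 [0.6775 0.2863 0.09  ]
 [0.6768 0.2519 0.09  ]
 [0.5699 0.327  0.09  ]
 [0.5664 0.2887 0.09  ]]
floor end base +x [[0.6793 0.2926 0.    ]]
0.17909783977598565 [[0.6644 0.2725 0.1791]
 [0.6641 0.2584 0.1791]]
[[0.6699 0.2707 0.3271]
 [0.6697 0.2615 0.3271]]
```

View pics/w8z.png

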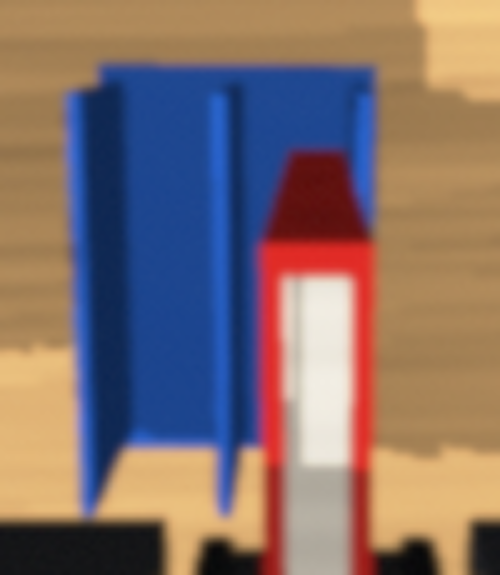

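Request:
jog_arm(increments=[[1,-0.006,0.01,0.004,0.7,0,0],[1,0,0.03,0,0,0,0],[1,0,0.03,0,0,0,0],[1,0,0,0,0,0,0],[1,0,0,0,0,0,0]])

```text
time_s: 14.35
position: [0.6341, 0.2757, 0.2379]
tool_rot: [-0.504, 0.486, -0.499, 0.511]
contact_force: [0.3, 0.8, -0.5]
width: 0.116
```

```bash
python3 st.py; python3 - <<'E'
from h import *
from bench import *
s=observe()
c=camera("wrist"); pickle.dump((c,s),open("wrist9.pkl","wb"))
cv2.imwrite("pics/w9z.png",cv2.resize(c["color"][90:225,180:300,::-1],None,fx=4.4,fy=4.4,interpolation=cv2.INTER_CUBIC))
E
```

```text
14.35 [0.6341 0.2757 0.2379] [ 0.298  0.345  1.346 -0.003  1.42   1.89 ] [ 0.3  0.8 -0.5] 0.116
[[-0.021  0.03   0.999]
 [-1.     0.006 -0.021]
 [-0.006 -1.     0.03 ]]
```

View pics/w9z.png

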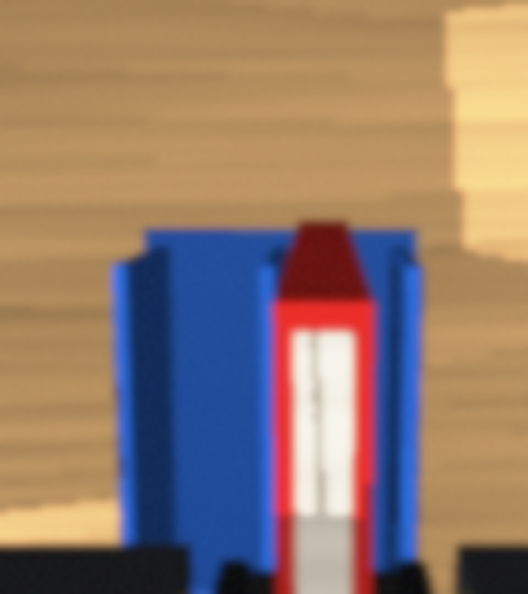

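Request:
jog_arm(increments=[[1,0.003,0.01,-0.014,-1.7,0,0.3],[1,0,0.01,0,0,0,0],[1,0,0,0,0,0,0]])

```text
time_s: 14.7
position: [0.6208, 0.2736, 0.2204]
tool_rot: [0.499, -0.49, 0.508, -0.502]
contact_force: [0.0, -0.9, -1.6]
width: 0.117
```

```bash
python3 st.py; python3 - <<'E'
from h import *
from bench import *
s=observe()
c=camera("wrist"); pickle.dump((c,s),open("wrist10.pkl","wb"))
cv2.imwrite("pics/w10z.png",cv2.resize(c["color"][90:225,180:300,::-1],None,fx=4.4,fy=4.4,interpolation=cv2.INTER_CUBIC))
E
```

```text
14.7 [0.6208 0.2736 0.2204] [0.293 0.341 1.384 0.013 1.409 1.882] [ 0.  -0.9 -1.6] 0.117
[[-0.021  0.003  1.   ]
 [-1.     0.014 -0.021]
 [-0.014 -1.     0.003]]
```

View pics/w10z.png

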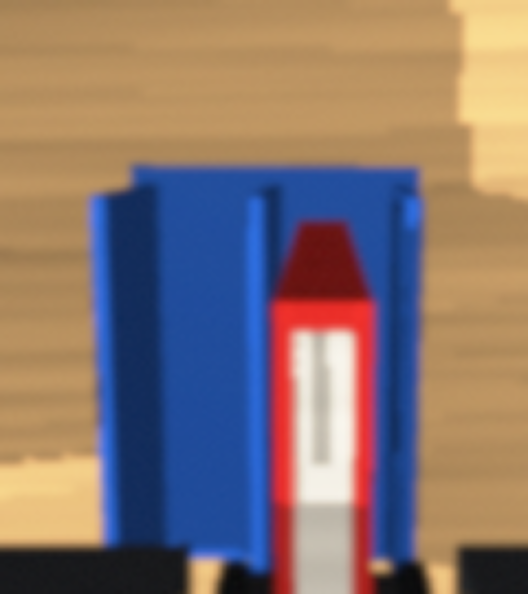

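Wrist view: the notebook's lower edge (columns 300–347 in the zoom) lies between the middle wall (258) and the right wall (412), ~3 mm left of centre. I correct slightly and go down.

Request:
jog_arm(increments=[[1,0.003,0.005,-0.002,0,0,-0.8],[1,0,0.015,0,0,0,0],[1,0,0.015,0,0,0,0]])

```text
time_s: 15.05
position: [0.6213, 0.2712, 0.188]
tool_rot: [-0.498, 0.492, -0.503, 0.508]
contact_force: [0.1, 0.2, -0.3]
width: 0.106
```

```bash
python3 st.py
```

```text
15.05 [0.6213 0.2712 0.188 ] [ 0.297  0.36   1.421 -0.002  1.35   1.889] [ 0.1  0.2 -0.3] 0.106
[[-0.021  0.011  1.   ]
 [-1.     0.001 -0.021]
 [-0.001 -1.     0.011]]
```

Request:
jog_arm(increments=[[1,0,0.015,-0.002,-0.5,0,0],[1,0,0.015,0,0,0,0],[1,0,0.01,-0.002,0,0,0],[1,0,0,0,0,0,0]])

```text
time_s: 15.45
position: [0.6139, 0.2704, 0.138]
tool_rot: [0.492, -0.497, 0.507, -0.504]
contact_force: [-0.0, 0.3, -0.7]
width: 0.116
```

```bash
python3 st.py; python3 - <<'E'
from h import *
from bench import *
c=camera("wrist"); cv2.imwrite("pics/w11z.png",cv2.resize(c["color"][50:225,160:320,::-1],None,fx=3.3,fy=3.3,interpolation=cv2.INTER_CUBIC))
E
```

```text
15.45 [0.6139 0.2704 0.138 ] [2.970e-01 3.990e-01 1.467e+00 1.000e-03 1.283e+00 1.888e+00] [-0.   0.3 -0.7] 0.116
[[-0.021 -0.008  1.   ]
 [-1.    -0.002 -0.021]
 [ 0.002 -1.    -0.008]]
```

View pics/w11z.png

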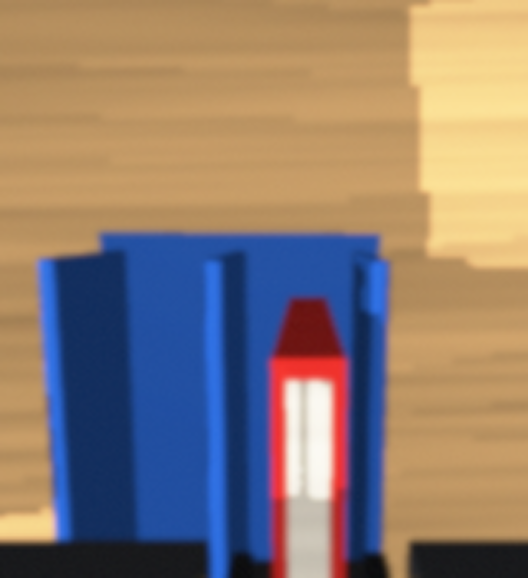

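The notebook is inside the right-hand slot, clear of both walls. Last centimetres slowly.

Request:
jog_arm(increments=[[1,0,0.007,0.005,0.3,0,0],[1,0,0.006,0,0,0,0],[1,0,0.003,0,0,0,0]])

```text
time_s: 15.8
position: [0.6214, 0.2708, 0.1241]
tool_rot: [-0.496, 0.494, -0.504, 0.506]
contact_force: [0.3, -0.0, -0.6]
width: 0.112
```

Request:
jog_arm(increments=[[1,0,0.003,0,0,0,0]])

```text
time_s: 15.9
position: [0.6218, 0.2709, 0.1212]
tool_rot: [-0.496, 0.494, -0.504, 0.506]
contact_force: [-0.1, -1.4, -1.0]
width: 0.114
```

Request:
jog_arm(increments=[[1,0,0.003,0,0,0,0]])

```text
time_s: 16.0
position: [0.622, 0.2709, 0.1182]
tool_rot: [-0.496, 0.494, -0.504, 0.506]
contact_force: [1.6, -0.7, -0.2]
width: 0.114
```

Request:
jog_arm(increments=[[1,0,0.002,0,0,0,0]])

```text
time_s: 16.1
position: [0.6222, 0.2712, 0.1174]
tool_rot: [-0.496, 0.493, -0.504, 0.506]
contact_force: [-5.6, -0.4, 12.9]
width: 0.106
```

Request:
jog_arm(increments=[[1,0,0.002,0,0,0,0]])

```text
time_s: 16.2
position: [0.6227, 0.2716, 0.1174]
tool_rot: [-0.497, 0.493, -0.504, 0.506]
contact_force: [-1.3, -0.5, 0.7]
width: 0.11
```

Request:
jog_arm(increments=[[0.8,0,0,0,0,0,0],[0.6,0,0,0,0,0,0],[0.4,0,0,0,0,0,0],[0.2,0,0,0,0,0,0],[0,0,0,0,0,0,0],[0,0,0,0,0,0,0],[0,0,0,0,0,0,0],[0,0,0,0,0,0,0],[0,0,0,0,0,0,0],[0,0,0,0,0,0,0]])

```text
time_s: 17.2
position: [0.6235, 0.2718, 0.1183]
tool_rot: [-0.497, 0.492, -0.504, 0.507]
contact_force: [-0.0, -0.1, -0.2]
width: 0.933
```

```bash
python3 st.py; python3 - <<'E'
from h import *
from bench import *
c=camera("wrist"); cv2.imwrite("pics/w12.png",c["color"][...,::-1])
E
```

```text
17.2 [0.6235 0.2718 0.1183] [ 2.960e-01  4.270e-01  1.469e+00 -1.000e-03  1.237e+00  1.887e+00] [-0.  -0.1 -0.2] 0.933
[[-0.021  0.009  1.   ]
 [-1.     0.002 -0.021]
 [-0.002 -1.     0.009]]
```

View pics/w12.png

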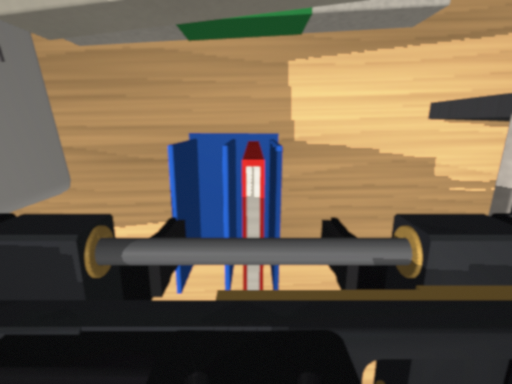

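The fingers (at columns ~165 and 340) are open and the notebook stands upright by itself in the slot at column 253. I go straight up.

Request:
jog_arm(increments=[[0,0,-0.01,0,0,0,0],[0,0,-0.02,0,0,0,0],[0,0,-0.03,0,0,0,0],[0,0,-0.04,0,0,0,0],[0,0,-0.04,0,0,0,0],[0,0,-0.04,0,0,0,0],[0,0,0,0,0,0,0],[0,0,0,0,0,0,0]])

```text
time_s: 18.05
position: [0.6211, 0.2713, 0.3094]
tool_rot: [-0.498, 0.492, -0.503, 0.507]
contact_force: [-1.1, 0.1, -1.1]
width: 1.003
```

```bash
python3 st.py; python3 - <<'E'
from h import *
from bench import *
s=observe()
c=camera("wrist"); pickle.dump((c,s),open("w13.pkl","wb")); cv2.imwrite("pics/w13.png",c["color"][...,::-1])
c=camera("scene"); pickle.dump((c,s),open("s13.pkl","wb")); cv2.imwrite("pics/s13.png",c["color"][...,::-1]); cv2.imwrite("pics/s13z.png",cv2.resize(c["color"][100:230,240:400,::-1],None,fx=4.5,fy=4.5,interpolation=cv2.INTER_CUBIC))
E
```

```text
18.05 [0.6211 0.2713 0.3094] [ 2.960e-01  3.020e-01  1.268e+00 -1.000e-03  1.562e+00  1.887e+00] [-1.1  0.1 -1.1] 1.003
[[-0.021  0.009  1.   ]
 [-1.     0.002 -0.021]
 [-0.002 -1.     0.009]]
```

View pics/w13.png

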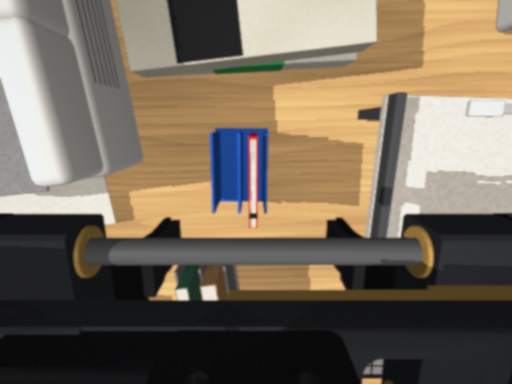

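View pics/s13z.png

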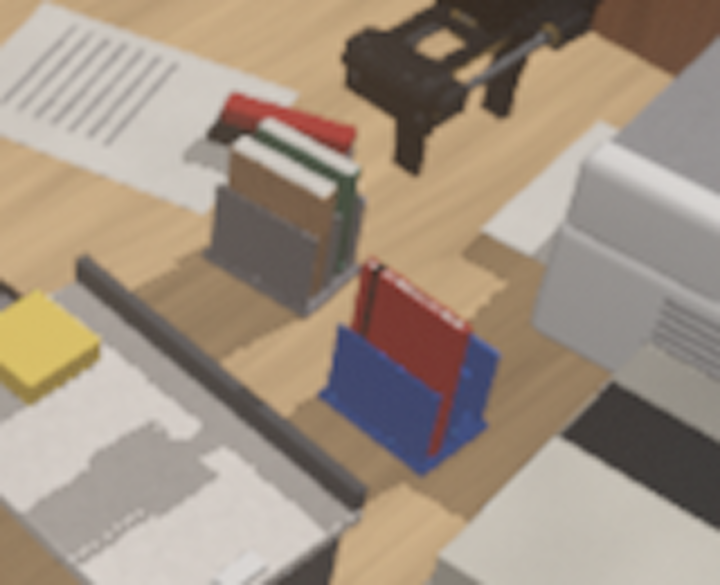

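View pics/s13.png

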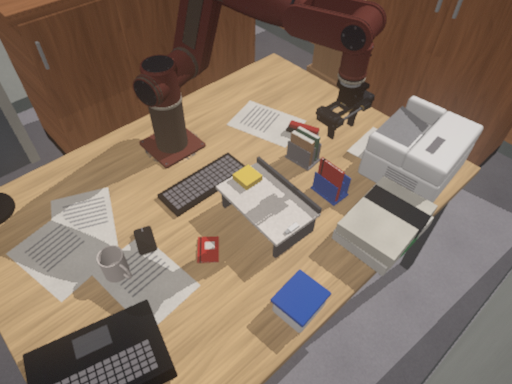

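```bash
python3 - <<'E'
from h import *
from bench import *
c,s=pickle.load(open("w13.pkl","rb"))
print("nb top ends",onplane(c,[253,253],[135,227],.154,s).round(4)," rack walls ends",onplane(c,[240,240],[131,210],.09,s).round(4))
A=pickle.load(open("scene0.pkl","rb"))["color"].astype(int);B=pickle.load(open("s13.pkl","rb"))[0]["color"].astype(int)
for n,(u,v) in dict(notes=(248,177),usb=(291,228),mouse=(145,240),mug=(112,263),stapler=(304,128)).items():
    print(n,np.abs(A[v-8:v+8,u-10:u+10]-B[v-8:v+8,u-10:u+10]).mean().round(1))
job_done()
E
```

```text
nb top ends [[0.674  0.2704 0.154 ]
 [0.5683 0.2726 0.154 ]]  rack walls ends [[0.677  0.2874 0.09  ]
 [0.5699 0.2907 0.09  ]]
notes 2.9
usb 2.7
mouse 1.9
mug 5.9
stapler 1.7
the job is handed in; nothing more can be done
```

The red notebook is standing upright in one slot of the blue rack, let go, and the job is handed in at about 18 s of the 72 s allowed.

**What I did**
- I pressed the closed fingers on the notebook and dragged it about 8 cm, until it stuck out about 49 mm past the riser's front edge.
- I turned the gripper horizontal and pinched the part that stuck out, which read 9.7 mm thick.
- I lifted the notebook clear, turned it to hang vertically, and lowered it into the slot nearer the riser. I felt the rack floor, opened the fingers and backed straight up.

**Last checks**
- **Placing:** the notebook's top edge is centred at about (0.621, 0.2715) m. The rack's middle is about (0.62, 0.289) m. That is about 18 mm off along the rack's x, as the slot should be, and within a few millimetres along its y. It looked vertical in the wrist and scene views.
- **Gripper:** it was open, about 0.31 m above the desk and clear of everything, with only noise on the force reading.
- **Other things:** the notes, USB stick, mouse and stapler look the same as in the first picture. The mug's patch differed a little more, which I put down to the arm's shadow. It looks to be in the same place.

**What disagreed:** heights worked out from two views came out up to about 10 mm below the text's, because of corner-picking and calibration error. Touching the notebook agreed with the text (its top at 0.120 m). The tool also drifted 5 to 15 mm in some moves, and I corrected that along the way.

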